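# Press the lid onto a well plate with the cam-lift press

## Robot

A 7-joint arm with a two-finger parallel gripper is mounted at the origin on a cart in front of the work surface, level with it; the furniture and walls round the work are solid. World frame = base frame: x ahead of the robot, y to its left, z up, the work surface at z = 0. Lengths are in m, angles in rad, forces in N, time in s.
With the tool pointing down it reaches from about 0.425 to 0.825 m from the base axis. Payload 3.6 kg.
Tool frame: the origin (TCP) lies where the fingers leave the gripper's body, on its centre line; the fingertips stand 73 mm ahead of it and the grasp point (between the pads) lies 54 mm ahead of it; z points along the fingers, y is the line along which they close (so a half turn about z gives the same grasp; the last joint's range is limited). The gripper opens to 85 mm and grips with 20 to 120 N. Pads are 22 mm wide; open, the fingers measure 114 mm over their backs; the gripper's body (76 mm by 85 mm) begins 54 mm behind the grasp point. The pads swing forward as they close: fully open they stand 13 mm farther back than shut.
Start: joints at [-1.147, 0.615, -0.013, 1.423, 0.008, 1.103, -0.04], TCP at [0.283, 0.585, 0.304] pointing down, gripper open.
Joint ranges: [-3.12, 3.12], [-0.3, 2.06], [-1.34, 1.32], [0.26, 2.42], [-1.36, 4.5], [0.01, 1.98], [-2.84, 2.84]. Speed limits (rad/s): [2.79, 2.79, 3.14, 3.14, 3.14, 3.14, 3.14].

## Interface

Orientations are given as a unit quaternion [x, y, z, w].
In Python, from station import arm, snapshot, camera_info, ticket gives the robot as it stands. Calls block until the motion is done:
- arm.movep(position, orientation): joint-space move of the TCP to a pose.
- arm.line_to(position, velocity=0.15, ori=None): straight line of the TCP; ori=None keeps the orientation; velocity is the mean speed in m/s.
- arm.move_j(angles): joint-space move.
- arm.move_gripper(opening, effort=None): opening from 0.0 (shut) to 1.0 (fully open); effort is the grip in N (None keeps the last); returns when the fingers have stopped.
- arm.pause(seconds).
- arm.ik(position, orientation): joint angles nearest the present ones, or None.
- snapshot(name): name is "scene" or "top" or "wrist"; returns the picture (420x560x3 uint8, blue, green, red); there is no depth.
- camera_info(name): a dict with "fx", "fy", "cx", "cy" (pixels), "R" (3x3) and "t" (3): a world point X has camera coordinates R X + t; the wrist camera has in their place "T_tool_cam" (4x4, takes a point from camera to tool coordinates, whose origin is the TCP and whose axes are the flange's). Camera axes: x right, y down, z forward; pixel columns grow to the right and rows downward; lengths in m; the calibration is good to about 2 mm. A picture is of the moment at which its call begins: read the wrist's pose just before it. camera_info takes no time and is no camera call.
A pose or a line that the arm cannot do raises arm.MotionError and nothing moves.
- ticket.finish_job(): hands the job in; it is judged then, once.
Readings, each from a call of its own:
- arm.read_time(): time.
- arm.read_joint_positions(): joint angles.
- arm.read_dq(): joint speeds.
- arm.read_effort(): joint torques, N m.
- arm.read_tool_pos(): TCP position.
- arm.read_eef_rot(): TCP orientation.
- arm.read_ft_force(): force on the tool from outside, world axes, zero at the start.
- arm.read_wrist_torque(): the same for the moment, N m.
- arm.read_opening(): opening from 0.0 (shut) to 1.0 (fully open).
- arm.read_finger_force(): force on a finger pad.
Only numpy, scipy, OpenCV 4.12 (cv2) and the standard library are available. Lean on these libraries where they do the work, as an engineer would, in place of code of your own. Each camera call takes 0.05 s, during which the arm holds its last target. There are 200 camera calls.

## Task

Seal the lidded well plate in the bench press: gently push the plate in along its guides under the press head until you feel it fully home against the rear stop, with the lever still down. Then take the cam lever by its grip and swing it up to its highest lift point, the lever standing straight up, so that the plate is pressed against the pad, and hold it there: the lever springs back when let go, so finish while still holding it. Do not ram the plate, and leave the other things on the desk where they are.

Things in the scene. Friction and masses are not known exactly. Their poses are not given: they have to be found in the camera images.
- seal_press: The press, fixed to the desk: aluminium base, four steel columns, flat grey head plate from x = -33 to +47 mm, 186 mm wide (y), its top 103 mm above the desk (screw heads to 107). Origin: on the desk under the middle of the plate's home place; x points to the rear, away from the loading side, y to its left, z up. The lever is on the right (-y) side.
- lift_table: Table the plate slides on, 142 mm wide, x = -100 to +48 mm of the press; its top is 54 mm above the desk with the lever down and rises 6.6 mm at the cam's highest point. White side guides 8 mm high stand 131 mm apart; a steel stop 10 mm high closes the rear, hidden under the head. Origin: on its top face, over that of the press; axes as the press.
- press_pad: Flat rubber pad 76x126 mm on a sprung steel plate under the head (from x = -33 mm of the press back); it faces down, 80.5 mm above the desk, and yields upward by about 2 mm (some 12 N) when the cam is at its highest. Origin: on its face, over that of the press.
- well_plate: 24-well plate with clear lid, 86 (x) x 128 (y) x 22 mm with lid, 0.1 to 0.2 kg, loose on the lift table, long side to the front. Origin: centre of its underside; axes as the press. It starts 30 to 55 mm short of the stop; fully home its origin is at x = 0, y = 0 of the press and its front edge at x = -43 mm, still 10 mm proud of the head. It slides with about 1 N.
- cam_lever (a joint): Angle of the cam lever, rad: 0 = at rest, pointing to the front of the press (-x), 20 degrees above level; grows as the grip goes up and to the rear. At 1.22 it stands straight up and the eccentric cams are at their highest lift; beyond that the table sinks again, to a hard end at 1.75. A spring returns it to 0: about 2 N at the grip at rest, 5 N at the top.
- cam_axis (a point): Point on the axis of the cam shaft (the axis runs along the press's y), in the plane in which the centre of the grip swings: 30 mm above the desk, 140 mm right (-y) of the middle of the press.
- slide_box: Bystander: closed blue slide box, 73x142x38 mm. Origin: centre of its underside.
- petri_dish: Bystander: round clear culture dish, 60 mm across, 16 mm high. Origin: centre of its underside.
- marker_pen: Bystander: felt marker lying on its side, 132 mm long. Origin: centre of its underside.
- log_book: Bystander: blue notebook, 210x152x14 mm. Origin: centre of its underside.
- pipette: Bystander: white pipette lying on its side, 237 mm long. Origin: centre of its underside.
- flask: Bystander: flat culture flask lying down, 52x99x24 mm. Origin: centre of its underside.
- grip_center (a point): Centre of the lever's grip: a black barrel 22 mm across and 48 mm long that turns freely on a pin at the end of the lever, its axis along the press's y, sticking out to the right. The centre is 115 mm from the cam shaft's axis and 140 mm right (-y) of the middle of the press; 69 mm above the desk at rest, 145 mm at the top. The lever's rod, 10 mm thick, runs 31 mm left of it.
Mind the look-alikes: they are no part of the job. Of the things that look like the well_plate, the largest one is meant.

How it is judged:
By the outcome, as a careful person would: the job done as asked, in the order asked, and still so for the second after the job is handed in, while the arm keeps its last pose, push and grip.
It also fails if it takes over 48 s, if anything falls off the work surface, if the arm or the gripper's body presses on something with over 40 N, if the wrist force passes 120 N, or if a joint passes its speed limit or range.

## Working session

There is one attempt and no reset: what is moved stays moved. The work goes in short steps, each a Python script; the robot and the scene stay as the last script left them, time stands still between calls to the robot, and variables do not carry over. Pictures are saved under pics/ and viewed, at most 10 in all, crops included, and the job is handed in when it is done.

```bash
mkdir -p pics; python3 - <<'E'
from station import *
import cv2
for n in("scene","top"):
    cv2.imwrite(f"pics/{n}0.png",snapshot(n)); c=camera_info(n); print(n,c)
print(arm.read_time(),arm.read_eef_rot(),arm.read_ft_force(), camera_info("wrist"))
E
```

```text
scene {'fx': 456.2824287987856, 'fy': 456.2824287987856, 'cx': 282.0683735302084, 'cy': 212.16002983632418, 'R': array([[ 0.91937955, -0.39306001,  0.01565498],
       [-0.29306209, -0.71094273, -0.63927697],
       [ 0.26240401,  0.58315029, -0.7688172 ]]), 't': array([-0.44607928,  0.28700085,  1.22861376])}
top {'fx': 449.28409983253187, 'fy': 449.28409983253187, 'cx': 279.42399713399544, 'cy': 207.1251830903934, 'R': array([[-0.02795572, -0.99946018, -0.01725756],
       [-0.99378139,  0.02965011, -0.10732857],
       [ 0.10778232,  0.0141498 , -0.99407382]]), 't': array([0.13702831, 0.53551022, 1.49083458])}
0.1 [ 2.23470809e-01  9.74709914e-01 -1.14571836e-03 -2.61205237e-04] [-0.77018782  0.92680859 -1.20050828] {'fx': 333.8461415137432, 'fy': 333.8461415137432, 'cx': 280.7405914483589, 'cy': 206.65128428787833, 'T_tool_cam': array([[-7.35945879e-04, -9.64281247e-01, -2.64879472e-01,
         6.75485576e-02],
       [ 9.99999647e-01, -6.02584717e-04, -5.84735676e-04,
        -2.71043987e-04],
       [ 4.04237326e-04, -2.64879809e-01,  9.64281351e-01,
        -7.15160486e-02],
       [ 0.00000000e+00,  0.00000000e+00,  0.00000000e+00,
         1.00000000e+00]])}
```

View pics/scene0.png

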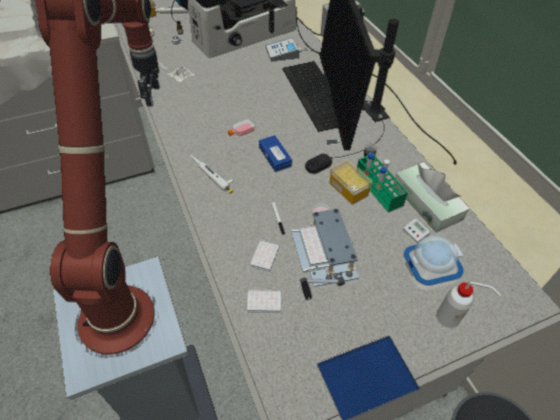

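View pics/top0.png

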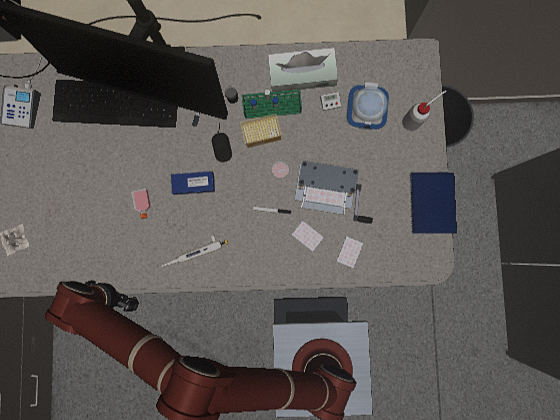

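The press is at top pixel (328,187) and its lever grip at about (363,219). Three things could be the well plate: the one in the press at (327,196), a small one at (307,236) and another at (349,252). The one in the press is the largest and sits on the lift table, so I'll check it in a close crop.

```bash
python3 - <<'E'
import cv2
a=cv2.imread("pics/top0.png")[150:255,275:400]; cv2.imwrite("pics/c1.png",cv2.resize(a,None,fx=5.7,fy=5.7,interpolation=cv2.INTER_CUBIC))
a=cv2.imread("pics/scene0.png")[195:305,280:370]; cv2.imwrite("pics/c2.png",cv2.resize(a,None,fx=5.4,fy=5.4,interpolation=cv2.INTER_CUBIC))
E
```

```text
(no output)
```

View pics/c1.png

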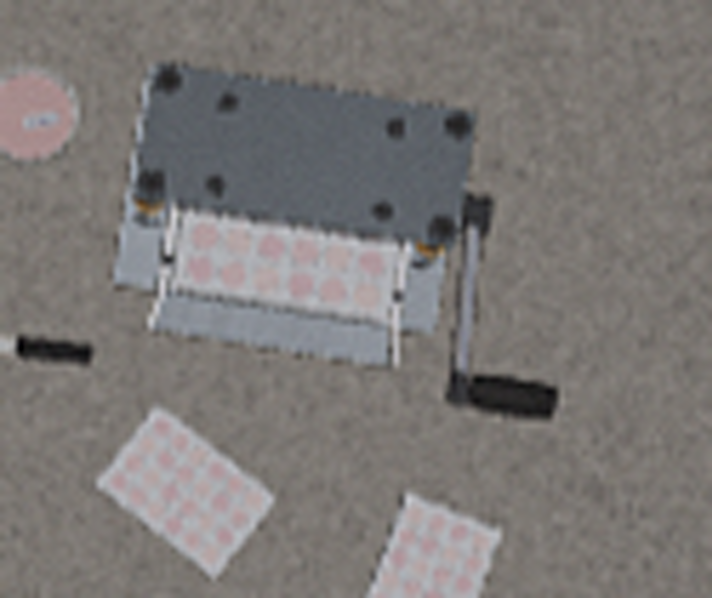

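View pics/c2.png

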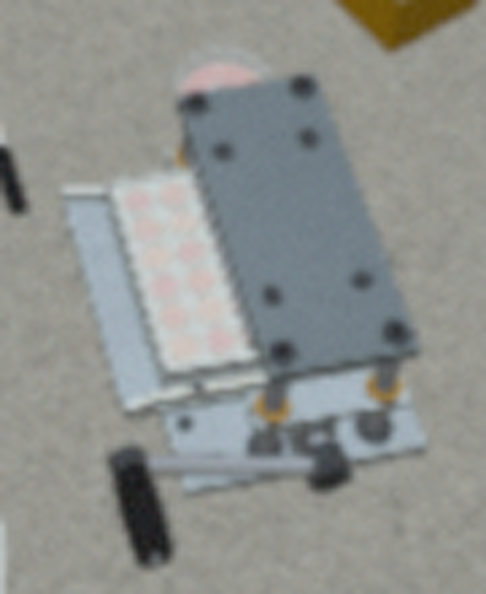

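The crops show the plate in the press with its front edge at c1 (170,290)–(388,320). The grip is centred at c1 (513,397) and c2 (140,518). I'll fit the press pose from the head corners, the grip and the plate edge in both views.

```bash
cat > h.py <<'E'
import numpy as np, json
from scipy.spatial.transform import Rotation as Ro
def toW(pose,P):
    x,y,a=pose; c,s=np.cos(a),np.sin(a); P=np.asarray(P,float)
    return np.array([x+c*P[0]-s*P[1], y+s*P[0]+c*P[1], P[2]])
def proj(c,X):
    p=c["R"]@X+c["t"]; return np.array([c["fx"]*p[0]/p[2]+c["cx"],c["fy"]*p[1]/p[2]+c["cy"]])
def down(yaw):  # tool z down, tool x at heading yaw
    c,s=np.cos(yaw),np.sin(yaw)
    return Ro.from_matrix(np.array([[c,s,0],[s,-c,0],[0,0,-1]])).as_quat()
E
python3 - <<'E'
from station import *; from h import *
from scipy.optimize import least_squares
T,S=camera_info("top"),camera_info("scene")
t=lambda u,v:np.array([(u+.5)/5.7-.5+275,(v+.5)/5.7-.5+150])
s=lambda u,v:np.array([(u+.5)/5.4-.5+280,(v+.5)/5.4-.5+195])
H=.103
pts=[(T,t(155,63),(.047,.093,H)),(T,t(475,108),(.047,-.093,H)),(T,t(455,243),(-.033,-.093,H)),(T,t(137,203),(-.033,.093,H)),
(S,s(180,97),(-.033,.093,H)),(S,s(313,77),(.047,.093,H)),(S,s(418,350),(.047,-.093,H)),(S,s(268,378),(-.033,-.093,H)),
(T,t(513,397),(-.108,-.140,.069)),(S,s(140,518),(-.108,-.140,.069))]
pl=[(T,t(170,290),.064),(T,t(388,320),-.064),(S,s(112,185),.064),(S,s(165,372),-.064)]
def f(p):
    r=[proj(c,toW(p[:3],P))-u for c,u,P in pts]+[proj(c,toW(p[:3],(p[3],y,.076)))-u for c,u,y in pl]
    return np.concatenate(r)
o=least_squares(f,[.6,-.05,-.1,-.08],loss="soft_l1")
print(o.x, f(o.x).reshape(-1,2).round(1).tolist())
json.dump(list(o.x),open("pose.json","w"))
p=o.x
for P in [(-.2,0,.3),(p[3]-.05,0,.14),(-.056,0,.14)]: print(arm.ik(toW(p[:3],P),down(p[2])),arm.ik(toW(p[:3],P),down(p[2]+np.pi)))
for P in [(-.108,-.14,.123),(0,-.14,.199)]:
  for k in (1,-1): print(arm.ik(toW(p[:3],P),down(p[2]+k*np.pi/2)))
E
```

```text
[ 0.61894606 -0.03775637 -0.18735684 -0.07607187] [[-0.4, -0.3], [0.2, 0.5], [0.2, 1.0], [-1.1, -0.9], [-1.2, 0.2], [0.2, -0.3], [0.7, 0.4], [0.1, 0.3], [-0.5, 0.0], [0.4, 0.9], [-0.4, -0.7], [0.0, 0.1], [-0.9, -0.5], [0.3, 0.8]]
[-0.70544429  0.37153784  0.89317411  2.05920778 -0.37619864  0.87862946
 -1.35822117] [-0.15617773  0.27331263  0.13464777  2.04552065 -0.04931656  0.82571972
  1.39042127]
[-0.37013706  0.68707291  0.54588912  2.04360861 -0.64093717  0.58322951
 -1.13230118] [ 0.02447583  0.62335279 -0.05905238  2.03155123  0.07345966  0.4886338
  1.29506143]
[-0.38255226  0.78652574  0.64897925  1.85311573 -0.68731061  0.74006193
 -1.10392109] [ 0.04557747  0.69361131 -0.05639421  1.83927304  0.06290612  0.61041995
  1.3340662 ]
[ 0.13145013  0.67732427  0.20397621  2.00454441 -0.27545192  0.48561998
  0.34885011]
[ 0.54165498  0.7031851  -0.42118258  1.99165493  0.52624564  0.55429264
  2.70784525]
[ 0.02074357  0.7058558   0.39225268  1.64803011 -0.33490467  0.85482325
  0.36297092]
[-0.31788816  0.95566277  1.13157977  1.65886582 -0.93609694  1.16288307
 -2.26519773]
```

```bash
python3 - <<'E'
from station import *; from h import *
import cv2
p=json.load(open("pose.json"))
arm.movep(toW(p[:3],(-.15,-.03,.30)),down(p[2]+np.pi))
arm.move_gripper(.5); 
pos,q=arm.read_tool_pos(),arm.read_eef_rot(); im=snapshot("wrist")
json.dump([list(pos),list(q)],open("w1.json","w"))
cv2.imwrite("pics/w1raw.png",im); cv2.imwrite("pics/w1.png",cv2.resize(im,(800,600),interpolation=cv2.INTER_CUBIC))
print(arm.read_time(),pos,q,arm.read_opening(),arm.read_ft_force())
E
```

```text
2.9583 [ 0.46599778 -0.03922614  0.29999517] [9.34894987e-02 9.95620266e-01 8.37167959e-06 4.26070461e-07] 0.4954475834892938 [ 0.54783189 -0.24603852 -0.28819059]
```

View pics/w1.png

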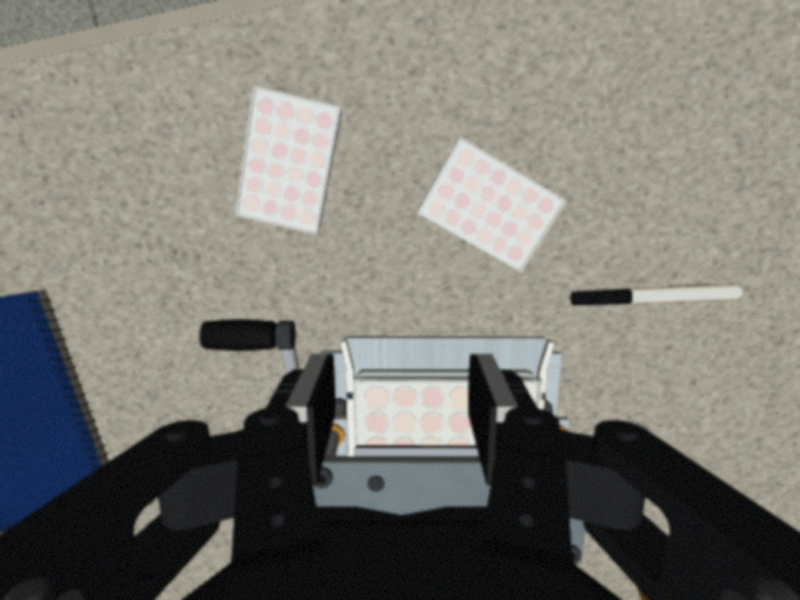

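The wrist view shows the table's front edge at (346,338)–(551,339). The plate's lid front edge is at row 378, the head's front edge at row 459, and the grip is centred at (239,334).

```bash
python3 - <<'E'
from station import *; from h import *
from scipy.optimize import least_squares
p=np.array(json.load(open("pose.json"))); pos,q=json.load(open("w1.json"))
W=camera_info("wrist"); M=np.eye(4); M[:3,:3]=Ro.from_quat(q).as_matrix(); M[:3,3]=pos
I=np.linalg.inv(M@W["T_tool_cam"]); W["R"],W["t"]=I[:3,:3],I[:3,3]
pts=[((346,338),(-.1,-.071,.054)),((551,339),(-.1,.071,.054)),((239,334),(-.108,-.14,.069))]
g=lambda u:(np.array(u)+.5)*.7-.5
hl=lambda pp,x,z,row:np.array([proj(W,toW(pp,(x,0,z)))[1]-g((0,row))[1]])
def f(a):
    pp=a[:3]
    return np.concatenate([proj(W,toW(pp,P))-g(u) for u,P in pts]+[hl(pp,-.033,.103,459),hl(pp,a[3],.076,378)])
print("old",f(p).round(1)); o=least_squares(f,p); print("new",o.x,f(o.x).round(1))
n=(o.x*2+p)/3; print(n, toW(o.x[:3],(-.108,-.14,.069))-toW(p[:3],(-.108,-.14,.069)))
json.dump(list(n),open("pose.json","w"))
E
```

```text
old [-1.6 -0.8 -4.6 -1.5 -0.6 -0.3  1.4  2.5]
new [ 0.61957539 -0.03572048 -0.18862189 -0.07891453] [ 0.6 -0.6 -2.4 -1.2  1.7 -0.3  1.7  0. ]
[ 0.61936561 -0.03639911 -0.18820021 -0.07796698] [0.00048088 0.0022032  0.        ]
```

```bash
python3 - <<'E'
from station import *; from h import *
p=np.array(json.load(open("pose.json"))); P=p[:3]; q=down(P[2]+np.pi); ax=np.array([np.cos(P[2]),np.sin(P[2]),0])
def F(n=4): return np.mean([arm.read_ft_force() for _ in range(n)],axis=0)
arm.movep(toW(P,(-.106,0,.165)),q); arm.pause(.2); b=F(); print("base",b.round(2),arm.read_time())
for z in np.arange(.145,.1285,-.004):
    arm.line_to(toW(P,(-.106,0,z)),.05); d=F()-b
    if abs(d[2])>2.5: print("contact z",z,d.round(2)); break
print(arm.read_tool_pos(),d.round(2),arm.read_time())
z=arm.read_tool_pos()[2]; b=F(); log=[]; x=-.106
while x<-.044:
    x+=.002 if x<-.064 else .001
    arm.line_to(toW(P,(x,0,z)),.03); d=F()-b; fx=-d@ax
    log.append((round(x,4),round(fx,1)))
    if fx>5: break
print(log,d.round(2),arm.read_time(),arm.read_tool_pos())
E
```

```text
base [ 0.58 -0.32 -0.17] 3.7917
[ 0.51506426 -0.01657607  0.12871842] [-0.67 -0.   -0.61] 5.3417
[(-0.104, np.float64(0.4)), (-0.102, np.float64(0.3)), (-0.1, np.float64(0.3)), (-0.098, np.float64(-0.9)), (-0.096, np.float64(0.6)), (-0.094, np.float64(-0.3)), (-0.092, np.float64(-0.2)), (-0.09, np.float64(-1.0)), (-0.088, np.float64(-0.3)), (-0.086, np.float64(0.4)), (-0.084, np.float64(0.0)), (-0.082, np.float64(-0.2)), (-0.08, np.float64(0.6)), (-0.078, np.float64(0.1)), (-0.076, np.float64(0.6)), (-0.074, np.float64(-0.3)), (-0.072, np.float64(-0.4)), (-0.07, np.float64(-0.6)), (-0.068, np.float64(0.7)), (-0.066, np.float64(-0.4)), (-0.064, np.float64(-0.2)), (-0.063, np.float64(0.1)), (-0.062, np.float64(0.6)), (-0.061, np.float64(0.1)), (-0.06, np.float64(0.1)), (-0.059, np.float64(0.7)), (-0.058, np.float64(-0.0)), (-0.057, np.float64(0.7)), (-0.056, np.float64(0.2)), (-0.055, np.float64(0.1)), (-0.054, np.float64(0.4)), (-0.053, np.float64(0.8)), (-0.052, np.float64(1.5)), (-0.051, np.float64(5.9))] [-5.69  1.55  5.35] 13.8417 [ 0.56812887 -0.026624    0.12864978]
```

```bash
python3 - <<'E'
from station import *
import cv2, numpy as np
w=cv2.resize(snapshot("wrist"),(560,420)); s=snapshot("scene")[195:305,280:390]
cv2.imwrite("pics/v2.png",np.hstack([w[200:420,130:430],cv2.resize(s,(220,220),interpolation=cv2.INTER_CUBIC)]).repeat(1,0))
a=cv2.resize(w[200:420,150:420],(490,400),interpolation=cv2.INTER_CUBIC)
b=cv2.resize(s[:, :85],(309,400),interpolation=cv2.INTER_CUBIC)
cv2.imwrite("pics/v2.png",np.hstack([a,b]))
print([arm.read_ft_force().round(1) for _ in range(3)])
E
```

```text
[array([-5. ,  1.4,  4.5]), array([-5. ,  1.4,  4.5]), array([-5. ,  1.4,  4.5])]
```

View pics/v2.png

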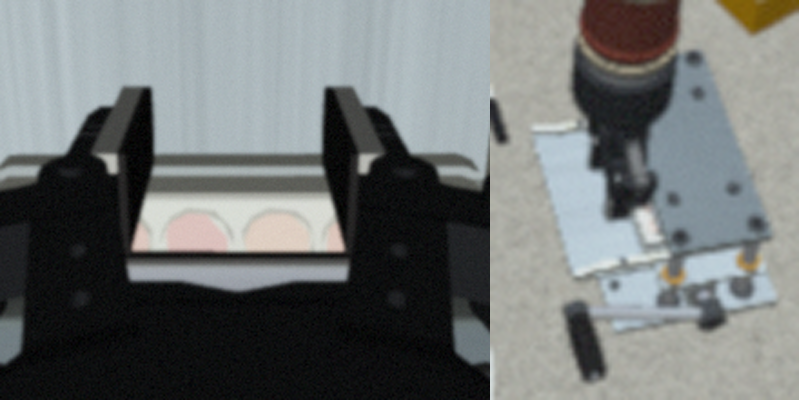

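```bash
python3 - <<'E'
from station import *; from h import *
P=np.array(json.load(open("pose.json")))[:3]
W=camera_info("wrist"); M=np.eye(4); M[:3,:3]=Ro.from_quat(arm.read_eef_rot()).as_matrix(); M[:3,3]=arm.read_tool_pos()
I=np.linalg.inv(M@W["T_tool_cam"]); W["R"],W["t"]=I[:3,:3],I[:3,3]
for x in(-.047,-.045,-.043,-.041): print(x,[((proj(W,toW(P,(x,0,z)))[1]-200)*400/220).round(0) for z in(.0545,.0695,.076)])
print("head edge",[((proj(W,toW(P,(-.033,0,z)))[1]-200)*400/220).round(0) for z in(.095,.103)])
E
```

```text
-0.047 [np.float64(133.0), np.float64(162.0), np.float64(176.0)]
-0.045 [np.float64(140.0), np.float64(169.0), np.float64(184.0)]
-0.043 [np.float64(147.0), np.float64(177.0), np.float64(191.0)]
-0.041 [np.float64(154.0), np.float64(184.0), np.float64(199.0)]
head edge [np.float64(285.0), np.float64(314.0)]
```

The plate is home: its lid edge at crop row 193 puts the front at x ≈ -42.5 mm, and the push force jumped from 1 to 6 N. Next I'll back off and grasp the grip.

```bash
python3 - <<'E'
from station import *; from h import *
import cv2
P=np.array(json.load(open("pose.json")))[:3]; ax=np.array([np.cos(P[2]),np.sin(P[2]),0])
z=arm.read_tool_pos()[2]
arm.line_to(toW(P,(-.075,0,z)),.1); arm.line_to(toW(P,(-.09,0,.2)),.2)
q=down(P[2]+np.pi/2)
arm.movep(toW(P,(-.108,-.145,.2)),q); arm.move_gripper(.6); arm.pause(.2)
b=np.mean([arm.read_ft_force() for _ in range(4)],axis=0)
arm.line_to(toW(P,(-.108,-.145,.123)),.1); 
print(arm.read_time(),b.round(2),arm.read_ft_force()-b)
arm.move_gripper(0,effort=25); arm.pause(.2)
json.dump(list(b),open("b.json","w"))
print(arm.read_time(),arm.read_opening(),arm.read_finger_force(),(arm.read_ft_force()-b).round(2),arm.read_tool_pos(),toW(P,(-.108,-.145,.123)))
w=snapshot("wrist"); s=snapshot("scene")[195:305,280:390]
cv2.imwrite("pics/v3.png",np.hstack([w,cv2.resize(s,(240,420),interpolation=cv2.INTER_CUBIC)]))
E
```

```text
17.1 [-0.88  0.33 -0.1 ] [ 1.55390735 -0.9860321  -0.20633993]
17.675 0.2347743957876046 26.30588471889496 [ 1.6  -0.25  3.31] [ 0.48665884 -0.15878559  0.12345122] [ 0.4861444  -0.15863293  0.123     ]
```

View pics/v3.png

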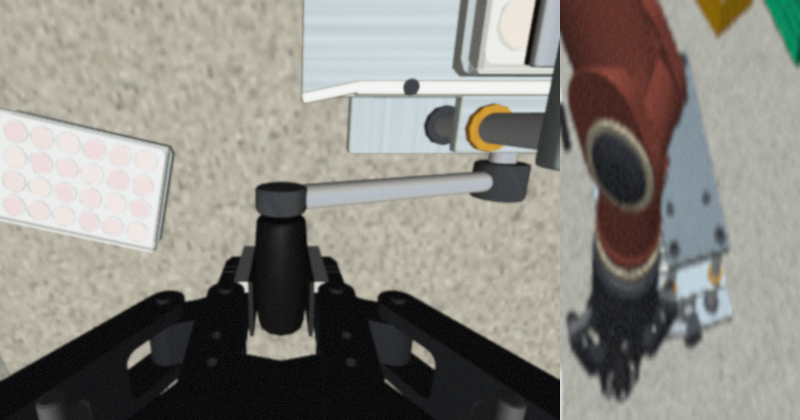

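The barrel is held centrally between the pads, clear of the rod. Since the pads centred on it, I'll take the measured TCP as the rest point and swing the arc from there, with radial force correction.

```bash
python3 - <<'E'
from station import *; from h import *
P=np.array(json.load(open("pose.json")))[:3]; ax=np.array([np.cos(P[2]),np.sin(P[2]),0]); up=np.array([0,0,1.])
b=np.array(json.load(open("b.json")))
t0=arm.read_tool_pos(); f0=np.radians(20); r=.115
C=t0+ax*r*np.cos(f0)-up*r*np.sin(f0); C[2]=min(max(C[2],.0835),.0845)
print("dx",(t0-toW(P,(-.108,-.145,.123)))@ax)
arm.move_gripper(0,effort=40)
dr=0.
for a in list(range(25,90,5))+[90]:
    f=np.radians(a); e=-ax*np.cos(f)+up*np.sin(f); t=ax*np.sin(f)+up*np.cos(f)
    arm.line_to(C+e*(r+dr),.06)
    d=np.mean([arm.read_ft_force() for _ in range(3)],axis=0)-b
    X=arm.read_tool_pos()-C; m=np.degrees(np.arctan2(X[2],-X@ax))
    print(a,"Fr %.1f Ft %.1f Fy %.1f"%(d@e,d@t,d@np.cross(up,ax)),"m %.1f dr %.4f"%(m,dr))
    if np.linalg.norm(d)>35: print("STOP");break
    dr=float(np.clip(dr+.0001*(d@e),-.004,.004))
print(arm.read_time(),arm.read_finger_force(),arm.read_opening(),arm.read_tool_pos())
json.dump(list(C),open("C.json","w"))
E
```

```text
dx 0.0005464791114206959
25 Fr -4.3 Ft -2.7 Fy -0.7 m 24.7 dr 0.0000
30 Fr -3.6 Ft -3.0 Fy -1.2 m 29.7 dr -0.0004
35 Fr 0.2 Ft -2.5 Fy -0.6 m 34.7 dr -0.0008
40 Fr 2.0 Ft -2.5 Fy -0.3 m 39.8 dr -0.0008
45 Fr 3.5 Ft -3.7 Fy -0.3 m 45.0 dr -0.0006
50 Fr 3.2 Ft -2.7 Fy -0.4 m 50.3 dr -0.0002
55 Fr 2.2 Ft -1.7 Fy -0.9 m 55.4 dr 0.0001
60 Fr 0.5 Ft -3.0 Fy 0.4 m 60.1 dr 0.0003
65 Fr 0.4 Ft -5.0 Fy -0.9 m 64.9 dr 0.0004
70 Fr 0.5 Ft -3.8 Fy -1.3 m 69.8 dr 0.0004
75 Fr -0.1 Ft -4.4 Fy -2.0 m 74.7 dr 0.0005
80 Fr 0.0 Ft -4.7 Fy -0.6 m 79.7 dr 0.0004
85 Fr -0.4 Ft -4.7 Fy -0.6 m 84.7 dr 0.0005
90 Fr 0.8 Ft -4.5 Fy -0.6 m 89.8 dr 0.0004
22.4333 40.186609625816345 0.23240637771114434 [ 0.59241093 -0.17910698  0.19955843]
```

```bash
python3 - <<'E'
from station import *; from h import *
import cv2
w=snapshot("wrist"); s=snapshot("top")[150:235,280:390]
cv2.imwrite("pics/v4.png",np.hstack([w[:, :400],cv2.resize(s,(400,420),interpolation=cv2.INTER_CUBIC)]))
cv2.imwrite("pics/v4.png",np.hstack([w,cv2.resize(s[:, 20:85],(240,314),interpolation=cv2.INTER_CUBIC).__class__((420,240,3),np.uint8)*0])) if 0 else cv2.imwrite("pics/v4.png",w)
E
```

```text
(no output)
```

View pics/v4.png

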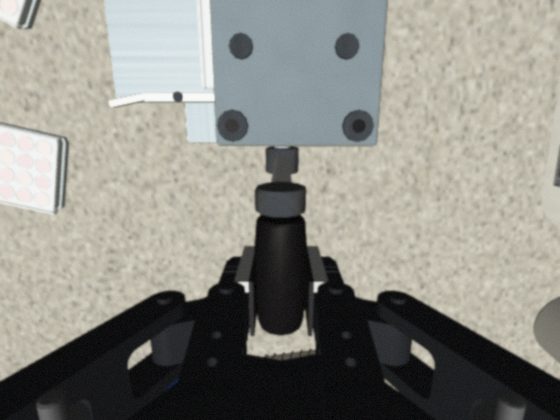

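The lever stands straight up, with the knob at (281,197) directly over the hub at (282,159). The plate's proud strip is at columns 203–213, so it's still home. I'm handing in while holding.

```bash
python3 -c "
from station import *
print(arm.read_time(),arm.read_ft_force()); print(ticket.finish_job())"
```

```text
22.5333 [-6.29744651  0.34434402 -0.06599823]
the job is handed in; nothing more can be done
None
```

I pushed the plate in until the force jumped from about 1 N to 6 N at the rear stop. I then swung the lever straight up (measured 89.8° above level) and handed the job in at 22.5 s with the gripper still holding it.

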